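# Build a stepped coin-room display and stow the spare seal

## Task

Get the display ready: on the round wooden plinth, stack the three frosted acrylic discs as a stepped stand, the largest at the bottom in the middle of the plinth, then the middle one, then the smallest, each lying flat and centred on the one below, and stand the smaller bronze seal stamp upright in the centre of the top. The larger seal stamp is not going on show: stand it upright on the floor of the widest compartment of the wooden divided tray, the only one it fits. Leave everything released and standing still.

Things in the scene. Friction and masses are not known exactly. Their poses are not given: they have to be found in the camera images.
- riser_large_center (a point): loose solid disc (riser) of frosted clear acrylic, 64 mm in diameter and 24 mm thick, lying flat on the table: the largest of three alike but for their diameter. The point is its centre, 12 mm above its underside; z is its axis, up; about 92 g
- riser_medium_center (a point): loose solid disc (riser) of frosted clear acrylic, 50 mm in diameter and 24 mm thick, lying flat on the table: the middle of three alike but for their diameter. The point is its centre, 12 mm above its underside; z is its axis, up; about 56 g
- riser_small_center (a point): loose solid disc (riser) of frosted clear acrylic, 38 mm in diameter and 24 mm thick, lying flat on the table: the smallest of three alike but for their diameter. The point is its centre, 12 mm above its underside; z is its axis, up; about 32 g
- seal_small_mid (a point): loose bronze seal stamp standing upright, the smaller of the two, 56 mm tall: a round foot, 32 mm in diameter and 12 mm high, with a straight round handle 16 mm in diameter from 16 to 52 mm above the underside. Take it by the handle, fingertips clear of the foot. The point is on its axis half-way up, 28 mm above its underside; z is its axis, up. About 140 g
- seal_large_mid (a point): loose bronze seal stamp standing upright, the larger of the two, 64 mm tall: a round foot, 52 mm in diameter and 14 mm high, with a straight round handle 20 mm in diameter from 18 to 60 mm above the underside. Take it by the handle, fingertips clear of the foot. The point is on its axis half-way up, 32 mm above its underside; z is its axis, up. About 350 g
- plinth_top (a point): the plinth: a low disc of pale wood, 110 mm in diameter and 12 mm high, fixed to the table. The point is the centre of its upper face; z is up. The stack is built here
- tray_wide (a point): centre of the floor of the widest compartment of a fixed wooden divided tray 160 mm long (x) and 80 mm wide (y). Walls stand 16 mm above the table, 5 mm thick (dividers 4 mm); the grey felt floor is 4 mm up. Three compartments in a row along x are 70, 42 and 30 mm long, each 70 mm wide; the narrower two hold thin coins. x points along the tray towards these, z up
Things that resemble listed ones, but are neither listed nor needed, are in the scene too. Leave any purple look-alike of the part that bears riser_small_center alone.

How it is judged:
On the way, in this order (a step that is already met when the one before it is completed fails the run):
1. the largest disc lies flat in the middle of the plinth (horizontal distance between riser_large_center and plinth_top below 0.012 m and z of riser_large_center in the frame of plinth_top between 0.008 and 0.016 m), for 0.2 s.
2. the middle disc lies centred on the largest (all of step 1 and horizontal distance between riser_medium_center and riser_large_center below 0.009 m and z of riser_medium_center in the frame of plinth_top between 0.032 and 0.04 m), for 0.2 s.
3. the smallest disc lies centred on the middle one (all of step 2 and horizontal distance between riser_small_center and riser_medium_center below 0.009 m and z of riser_small_center in the frame of plinth_top between 0.056 and 0.064 m), for 0.2 s.
4. the smaller seal stands upright on the smallest disc (all of step 3 and horizontal distance between seal_small_mid and riser_small_center below 0.009 m and z of seal_small_mid in the frame of plinth_top between 0.096 and 0.104 m and angle between seal_small_mid's own z axis and vertical below 0.12 rad), for 0.2 s.
At the end, for the whole second after the job is handed in: Largest disc flat on the plinth within 12 mm of its centre; middle disc, smallest disc, smaller seal stacked on it in order, each within 9 mm of the centre of the one below; larger seal on the floor of the widest compartment within 15 mm of its centre; seals upright within 7 degrees; all at rest (all of step 4 and horizontal distance between seal_large_mid and tray_wide below 0.015 m and z of seal_large_mid in the frame of tray_wide between 0.028 and 0.036 m and angle between seal_large_mid's own z axis and vertical below 0.12 rad and linear speed of each of riser_large, riser_medium, riser_small, seal_small, seal_large below 0.02 m/s); the robot touches nothing.
It also fails if it takes over 138 s, if anything falls off the work surface, if the arm or the gripper's body presses on something with over 40 N, if the wrist force passes 120 N, or if a joint passes its speed limit or range.

## Robot

A 6-joint arm with a two-finger parallel gripper is mounted at the origin on the work surface. World frame = base frame: x ahead of the robot, y to its left, z up, the work surface at z = 0. Lengths are in m, angles in rad, forces in N, time in s.
With the tool pointing down it reaches from about 0.35 to 0.85 m from the base axis. Payload 8.1 kg.
Tool frame: the origin (TCP) lies midway between the tips of the shut fingers; the grasp point (between the pads) lies 19 mm behind it; z points along the fingers, y is the direction in which the jaws open and shut (so a half turn about z gives the same grasp; the last joint's range is limited). The gripper opens to 85 mm and grips with 20 to 120 N. Pads are 22 mm wide; open, the fingers measure 114 mm over their backs; the gripper's body (76 mm by 85 mm) begins 54 mm behind the grasp point. The pads swing forward as they close: fully open they stand 13 mm farther back than shut.
Start: joints at [-1.407, 0.13, 1.488, -0, 1.523, -0.085], TCP at [0.148, -0.582, 0.231] pointing down, gripper open.
Joint ranges: [-2.96, 2.96], [-0.89, 2.26], [0.02, 2.5], [-1.34, 4.48], [0, 2.73], [-2.66, 2.66]. Speed limits (rad/s): [2.39, 2.39, 2.79, 3.14, 3.14, 3.14].

## Interface

Orientations are given as a rotation vector (axis times angle).
In Python, from workcell import read_state, get_image, calibration, hand_in gives the robot as it stands.
- The arm moves only by the tool jog_arm, never from a script. Its argument "plan" is a list of rows, each a list of 2 entries, a list of its own where there are three numbers: the shift along the tool's x, y, z in units of 0.1 m (1.0 is 0.1 m), then the turn, a rotation vector about the tool's x, y, z in units of 1.5 rad (1.0 is 1.5 rad). In form: [[[tx, ty, tz], [wx, wy, wz]], ...]. A call has 1 to 12 rows; each row is the pose to reach, as a shift and turn from the pose commanded when the call began, along the tool's axes at that moment; what a row does not reach only later rows make up. A row lasts 1/8 s, in which the tool goes at most 62.5 mm and 10.7 degrees, less where a joint would pass 70% of its speed; a pose out of reach is approached as far as the arm can. A call with a number of a shift or a turn outside -1 to 1 is refused whole. A call with a gripper value outside its range is refused whole. "fingers" is the opening, from 0 (shut) to 1 (fully open), set as the call begins (left out, the last holds). The fingers move at their own pace and stop on an object; the grip force is fixed at half the most. Time passes only in rows, so rows that repeat a pose let the fingers close. It gives the time, the measured TCP pose, the force and the opening at its end, in the units of the state.
- read_state(): the state, without advancing time (a new reading comes with each control period).
- get_image(name): name is "scene" or "top" or "wrist"; returns (picture, depth): 384x512x3 uint8, red, green, blue; 384x512 float32, m along the optical axis (not along the pixel's ray), 0 where there is no reading.
- calibration(name): a dict with "camera_matrix" (3x3 intrinsics, pixels), "dist" ([k1, k2, p1, p2, k3] as OpenCV has them; the pictures are not rectified), "pose" (4x4, takes a point from camera to world coordinates); the wrist camera has in their place "T_tool_cam" (4x4, takes a point from camera to tool coordinates, whose origin is the TCP and whose axes are the flange's). Camera axes: x right, y down, z forward; pixel columns grow to the right and rows downward; lengths in m; the calibration is good to about 2 mm. A picture is of the moment at which its call begins: read the wrist's pose just before it. calibration takes no time and is no camera call.
- hand_in(): hands the job in, once; it reports no verdict.
The state is a dict: "time": time; "joint_positions": joint angles; "joint_vel": joint speeds; "joint_torque": joint torques, N m; "eef_pos": TCP position; "tool_rot": TCP orientation; "contact_force": force on the tool from outside, world axes, zero at the start; "wrist_torque": the same for the moment, N m; "width": finger opening in m.
Only numpy, scipy, OpenCV 4.12 (cv2) and the standard library are available. Lean on these libraries where they do the work, as an engineer would, in place of code of your own. Each camera call takes 0.05 s, during which the arm holds its last target. There are 200 camera calls.

## Working session

There is one attempt and no reset: what is moved stays moved. The work goes in short steps, Python scripts to look and compute and a tool call to move; the robot and the scene stay as the last step left them, time stands still between calls to the robot, and variables do not carry over. Pictures are saved under pics/ and viewed, about 12 in all and at most 16, crops included, and the job is handed in when it is done.

Besides the shell and the picture viewer there is one more tool, called in YAML: its name, and indented under it one key for each argument. jog_arm: Moves the arm, as the interface text tells. Shifts and turns lie within -1 to 1; 1 stands for 0.1 m of shift or 1.5 rad of turn. Its arguments: {"type":"object","properties":{"plan":{"type":"array","items":{"type":"array"}},"fingers":{"type":"number"}},"required":["plan"]}

```bash
mkdir -p pics; ls
cat > h.py <<'E'
import numpy as np, cv2
from workcell import read_state,get_image,calibration,hand_in
from scipy.spatial.transform import Rotation as R
def snap(n,f):
    s=read_state(); p,d=get_image(n); np.savez(f'pics/{f}.npz',p=p,d=d,pos=s['eef_pos'],rot=s['tool_rot'])
    cv2.imwrite(f'pics/{f}.png',p[:,:,::-1]); return p,d,s
def T(n,s=None):
    c=calibration(n)
    if n!='wrist': return c['pose']
    M=np.eye(4); M[:3,:3]=R.from_rotvec(s['tool_rot']).as_matrix(); M[:3,3]=s['eef_pos']
    return M@np.array(c['T_tool_cam'])
def world(n,uv,z=None,d=None,s=None):
    c=calibration(n); uv=np.array(uv,float).reshape(-1,1,2)
    r=cv2.undistortPoints(uv,np.array(c['camera_matrix']),np.array(c['dist'])).reshape(-1,2)
    r=np.c_[r,np.ones(len(r))]; M=np.array(T(n,s)); w=r@M[:3,:3].T; o=M[:3,3]
    if z is not None: return o+w*((np.asarray(z)-o[2])/w[:,2])[:,None]
    return o+w*np.asarray(d)[:,None]
E
python3 - <<'E'
from h import *
np.set_printoptions(precision=3,suppress=True)
for n in ['top','scene']:
    p,d,s=snap(n,n+'0'); c=calibration(n); print(n,c)
print(calibration('wrist')); print(s)
E
```

```text
pics
top {'camera_matrix': array([[354.784,   0.   , 253.733],
       [  0.   , 354.784, 192.706],
       [  0.   ,   0.   ,   1.   ]]), 'dist': array([-0.026,  0.   ,  0.   ,  0.   ,  0.   ]), 'pose': array([[-0.027, -0.984,  0.175,  0.413],
       [-1.   ,  0.028,  0.005, -0.005],
       [-0.009, -0.175, -0.985,  0.831],
       [ 0.   ,  0.   ,  0.   ,  1.   ]])}
scene {'camera_matrix': array([[411.911,   0.   , 251.208],
       [  0.   , 411.911, 199.084],
       [  0.   ,   0.   ,   1.   ]]), 'dist': array([-0.087,  0.   ,  0.   ,  0.   ,  0.   ]), 'pose': array([[ 0.585,  0.468, -0.662,  1.098],
       [ 0.811, -0.341,  0.475, -0.377],
       [-0.003, -0.815, -0.579,  0.552],
       [ 0.   ,  0.   ,  0.   ,  1.   ]])}
{'camera_matrix': array([[266.557,   0.   , 255.276],
       [  0.   , 266.557, 189.209],
       [  0.   ,   0.   ,   1.   ]]), 'dist': array([-0.052,  0.   ,  0.   ,  0.   ,  0.   ]), 'T_tool_cam': array([[-0.001, -0.948, -0.318,  0.082],
       [ 1.   , -0.001,  0.001, -0.   ],
       [-0.002, -0.318,  0.948, -0.143],
       [ 0.   ,  0.   ,  0.   ,  1.   ]])}
{'time': 0.05, 'joint_positions': array([-1.407,  0.131,  1.489,  0.   ,  1.523, -0.085]), 'joint_vel': array([-0.001, -0.002,  0.   ,  0.001, -0.001, -0.002]), 'joint_torque': array([  0.001, -57.139, -50.233,  -0.   ,   0.009,   0.   ]), 'eef_pos': array([ 0.148, -0.581,  0.23 ]), 'tool_rot': array([-3.116, -0.39 ,  0.   ]), 'contact_force': array([-0.512, -0.239,  0.   ]), 'wrist_torque': array([ 0.075, -0.014,  0.014]), 'width': 0.08569325581010434}
```

View pics/top0.png

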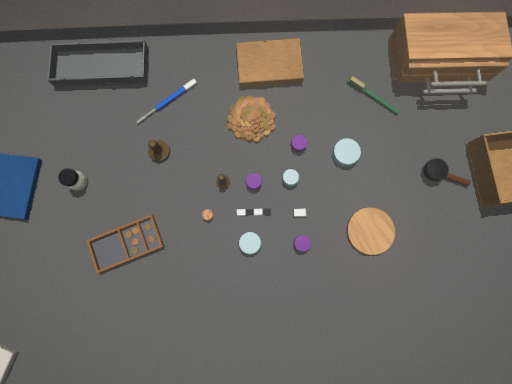

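View pics/scene0.png

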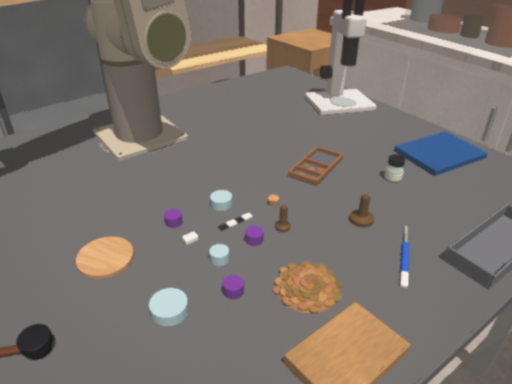

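The top view shows the plinth (371,231), large/medium/small discs (347,152), (250,243), (291,178), small seal (222,181), large seal (158,151) and the tray (126,243) with its wide compartment at left, around (107,250). I'll enlarge it.

Run:
```python
from h import *
p=np.load('pics/top0.npz')['p']
def crop(x,y,w,h): return cv2.resize(p[y:y+h,x:x+w,::-1],None,fx=6,fy=6,interpolation=cv2.INTER_CUBIC)
a=np.vstack([np.hstack([crop(315,125,65,50),crop(260,155,65,50)]) ,np.hstack([crop(220,220,65,50),crop(340,206,65,50)])])
b=np.vstack([np.hstack([crop(190,155,65,50),crop(130,128,65,50)]) ,np.hstack([crop(80,220,65,50),crop(105,215,65,50)])])
cv2.imwrite('pics/a.png',a);cv2.imwrite('pics/b.png',b)
```

```text
(no output)
```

View pics/a.png

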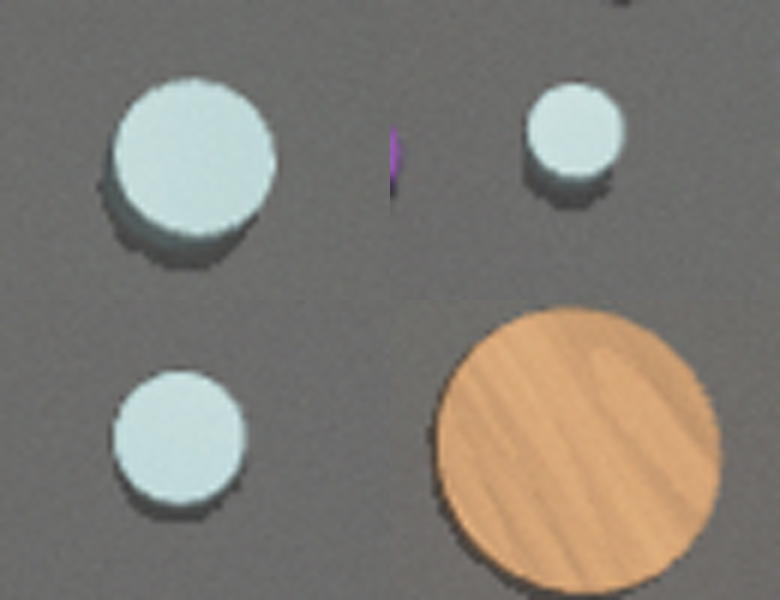

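View pics/b.png

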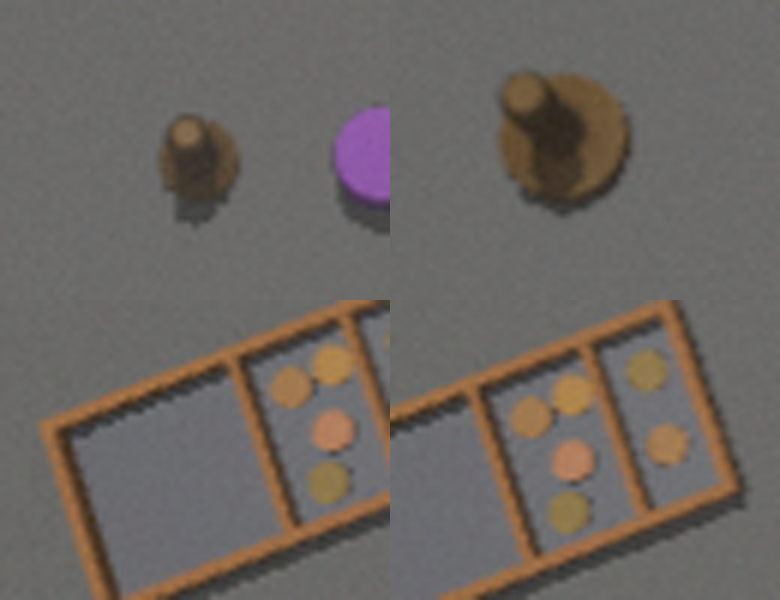

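Run:
```python
from h import *
np.set_printoptions(precision=4,suppress=True)
P={'L':(347,150.8,.024),'M':(249.5,242.5,.024),'S':(290.6,176.4,.024),'plinth':(371.1,230.8,.012),'ss_top':(220.9,176.6,.056),'ss_foot':(222.75,181.4,.012),'ls_top':(151.9,143.4,.064),'ls_foot':(158.6,150.6,.014)
,'tTL':(86.3,239.9,.016),'tTR':(151.8,214.6,.016),'tBR':(163.4,245.8,.016)}
D=np.load('pics/top0.npz')['d']
W={}
for k,(u,v,z) in P.items():
    W[k]=world('top',[(u,v)],z=[z])[0]; wd=world('top',[(u,v)],d=[D[int(round(v)),int(round(u))]])[0]; print(k,W[k],'depth',wd,'r',np.hypot(*W[k][:2]))
# sizes
a,b,c=W['tTL'],W['tTR'],W['tBR']; print('tray len',np.linalg.norm(a-b),np.linalg.norm(b-c))
x=(b-a)/np.linalg.norm(b-a); y=(b-c)/np.linalg.norm(b-c); print('xdir',np.degrees(np.arctan2(x[1],x[0])),'ydir',np.degrees(np.arctan2(y[1],y[0])))
cc=(a+c)/2; print('center',cc,'wide',cc+x*(-.08+.005+.035))
for n,(l,r,t) in {'L':((346.6-13.4,150.8),(360.2,150.8),.064),'pl':((347.3,230.8),(394.8,230.8),.11)}.items():
    w=world('top',[l,r],z=[.02,.02]); print(n,np.linalg.norm(w[0]-w[1]))
```

```text
L [ 0.6508 -0.2243  0.024 ] depth [ 0.6497 -0.2232  0.028 ] r 0.6883927527399706
M [0.4429 0.0109 0.024 ] depth [0.4428 0.0108 0.0282] r 0.4430745898966806
S [ 0.5928 -0.0885  0.024 ] depth [ 0.5926 -0.0884  0.0249] r 0.5993758087225122
plinth [ 0.4622 -0.2692  0.012 ] depth [ 0.4622 -0.269   0.0126] r 0.5348858543344951
ss_top [0.5897 0.0707 0.056 ] depth [0.5894 0.0705 0.0574] r 0.5939386334120969
ss_foot [0.588  0.0708 0.012 ] depth [0.5825 0.0683 0.0379] r 0.5922370226574953
ls_top [0.6694 0.2256 0.064 ] depth [0.6684 0.2246 0.0673] r 0.7064210927657305
ls_foot [0.6676 0.224  0.014 ] depth [0.6644 0.2211 0.0242] r 0.7041432595539086
tTL [0.4587 0.3869 0.016 ] depth [0.4586 0.3863 0.0173] r 0.6000336396381326
tTR [0.5133 0.2361 0.016 ] depth [0.5147 0.2395 0.0045] r 0.5649418604115709
tBR [0.4409 0.2078 0.016 ] depth [0.4412 0.2104 0.0062] r 0.48740267328530634
tray len 0.16038845329555285 0.07769599085164966
xdir -70.09813105997883 ydir 21.318160783480103
center [0.4498 0.2973 0.016 ] wide [0.4362 0.335  0.016 ]
L 0.0640785716511829
pl 0.10850559361014982
```

jog_arm:
  plan:
    - [[0,0,0.3],[0,0,0.083]]
    - [[0,0,0.6],[0,0,0.166]]
    - [[0,0,0.6],[0,0,0.166]]
  fingers: 1

```text
time: 0.48
eef_pos: [0.1473, -0.5791, 0.1677]
tool_rot: [-3.135, -0.001, 0.002]
contact_force: [0.0, 1.7, 0.3]
width: 0.085
```

jog_arm:
  plan:
    - [[0.5,-0.35,0],[0,0,0]]
    - [[1,-0.7,0],[0,0,0]]
    - [[1,-0.7,0],[0,0,0]]

```text
time: 0.85
eef_pos: [0.2512, -0.5099, 0.173]
tool_rot: [3.141, 0.012, 0.002]
contact_force: [-0.2, -0.9, 0.6]
width: 0.0853
```

jog_arm:
  plan:
    - [[0.5,-0.35,0],[0,0,0]]
    - [[1,-0.7,0],[0,0,0]]
    - [[1,-0.7,0],[0,0,0]]

```text
time: 1.23
eef_pos: [0.3506, -0.4402, 0.1727]
tool_rot: [3.141, 0.011, 0.002]
contact_force: [0.3, 0.1, -0.2]
width: 0.0859
```

jog_arm:
  plan:
    - [[0.5,-0.35,0],[0,0,0]]
    - [[1,-0.7,0],[0,0,0]]
    - [[1,-0.7,0],[0,0,0]]

```text
time: 1.6
eef_pos: [0.4501, -0.3706, 0.1724]
tool_rot: [3.141, 0.009, 0.002]
contact_force: [0.4, -1.0, 0.4]
width: 0.0854
```

jog_arm:
  plan:
    - [[0.5,-0.35,0],[0,0,0]]
    - [[1,-0.7,0],[0,0,0]]
    - [[1,-0.7,0],[0,0,0]]

```text
time: 1.98
eef_pos: [0.5498, -0.3009, 0.172]
tool_rot: [3.141, 0.007, 0.002]
contact_force: [-0.4, -0.2, -0.7]
width: 0.0859
```

jog_arm:
  plan:
    - [[0.5,-0.38,0.3],[0,0,0]]
    - [[1,-0.77,0.6],[0,0,0]]
    - [[1,-0.77,0.6],[0,0,0]]
    - [[1,-0.77,0.6],[0,0,0]]

```text
time: 2.48
eef_pos: [0.647, -0.226, 0.1108]
tool_rot: [3.141, 0.001, -0.002]
contact_force: [-0.3, -0.5, 0.4]
width: 0.0854
```

jog_arm:
  plan:
    - [[0.03,-0.02,0.3],[0,0,0]]
    - [[0.03,-0.02,0.6],[0,0,0]]
    - [[0.03,-0.02,0.85],[0,0,0]]
    - [[0.03,-0.02,1.0],[0,0,0]]
    - [[0.03,-0.02,1.0],[0,0,0]]
    - [[0.03,-0.02,1.0],[0,0,0]]

```text
time: 3.22
eef_pos: [0.6516, -0.2238, 0.0132]
tool_rot: [3.14, -0.001, 0.003]
contact_force: [0.0, -0.7, 2.0]
width: 0.0854
```

Run:
```python
from h import *
p,d,s=snap('wrist','w1'); print(s['eef_pos'])
```

```text
[ 0.6516303  -0.22375881  0.01317044]
```

View pics/w1.png

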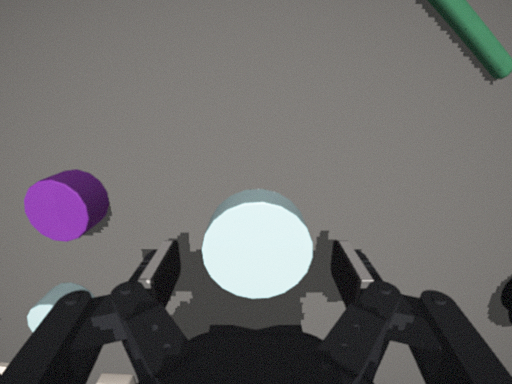

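The wrist view shows the large disc centred between the jaws (257,244). I'll go down and close.

jog_arm:
  plan:
    - [[0,0,0.06],[0,0,0]]
    - [[0,0,0.12],[0,0,0]]
    - [[0,0,0.12],[0,0,0]]

```text
time: 3.65
eef_pos: [0.6501, -0.2222, -0.0018]
tool_rot: [-3.141, -0.0, 0.003]
contact_force: [-1.0, -0.9, -0.1]
width: 0.0854
```

jog_arm:
  plan:
    - [[0,0,0],[0,0,0]]
    - [[0,0,0],[0,0,0]]
    - [[0,0,0],[0,0,0]]
    - [[0,0,0],[0,0,0]]
    - [[0,0,0],[0,0,0]]
    - [[0,0,0],[0,0,0]]
  fingers: 0.5

```text
time: 4.4
eef_pos: [0.6513, -0.2228, -0.0002]
tool_rot: [3.141, -0.0, 0.001]
contact_force: [1.5, 0.0, 5.2]
width: 0.0619
```

Run:
```python
from h import *
f=np.load('pics/w1.npz'); s=dict(eef_pos=f['pos'],tool_rot=f['rot'])
print(world('wrist',[(257.5,244),(202,248),(313,248),(257.5,193+5),(257.5,298)],z=[.024]*5,s=s))
s=read_state(); print(s['eef_pos'],s['contact_force'],s['width'])
```

```text
[[ 0.65700733 -0.22456005  0.024     ]
 [ 0.65444646 -0.19308837  0.024     ]
 [ 0.65424832 -0.25609644  0.024     ]
 [ 0.6846092  -0.22452266  0.024     ]
 [ 0.61940454 -0.22461649  0.024     ]]
[ 6.51273689e-01 -2.22777097e-01 -1.78085477e-04] [1.48142422 0.03701324 5.17817865] 0.06192490048742393
```

jog_arm:
  plan:
    - [[0,0,-0.1],[0,0,0]]
    - [[0,0,-0.4],[0,0,0]]
    - [[0,0,-0.8],[0,0,0]]
    - [[0,0,-0.8],[0,0,0]]

```text
time: 4.9
eef_pos: [0.6534, -0.2238, 0.0843]
tool_rot: [3.139, -0.0, 0.01]
contact_force: [0.3, 0.0, -1.3]
width: 0.0624
```

jog_arm:
  plan:
    - [[-0.2,0.05,0],[0,0,0]]
    - [[-0.5,0.12,0],[0,0,0]]
    - [[-0.8,0.2,0],[0,0,0]]
    - [[-0.95,0.23,0],[0,0,0]]

```text
time: 5.4
eef_pos: [0.5533, -0.2454, 0.0777]
tool_rot: [-3.14, 0.001, 0.005]
contact_force: [0.8, -0.4, -1.6]
width: 0.0621
```

jog_arm:
  plan:
    - [[-0.3,0.08,0],[0,0,0]]
    - [[-0.6,0.16,0],[0,0,0]]
    - [[-0.85,0.21,0],[0,0,0]]
    - [[-0.94,0.23,0],[0,0,0]]
    - [[-0.94,0.23,0],[0,0,0]]
    - [[-0.94,0.23,0],[0,0,0]]

```text
time: 6.15
eef_pos: [0.4626, -0.2684, 0.0793]
tool_rot: [-3.142, -0.0, -0.001]
contact_force: [-0.2, 1.1, -0.9]
width: 0.0619
```

Run:
```python
from h import *
s=read_state(); print(s['eef_pos'],s['contact_force'],s['width'])
p,d,s=snap('wrist','w2')
```

```text
[ 0.46255483 -0.26842686  0.07931967] [-0.17120666  1.10270549 -0.91958818] 0.06193154109145981
```

View pics/w2.png

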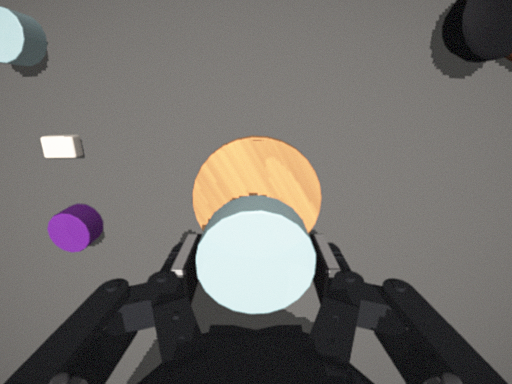

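The disc is held level over the plinth, both centred at column ~257. I'll lower it.

jog_arm:
  plan:
    - [[0,0,0.2],[0,0,0]]
    - [[0,0,0.4],[0,0,0]]
    - [[0,0,0.55],[0,0,0]]
    - [[0,0,0.6],[0,0,0]]
    - [[0,0,0.63],[0,0,0]]
    - [[0,0,0.65],[0,0,0]]
    - [[0,0,0.65],[0,0,0]]

```text
time: 7.08
eef_pos: [0.4621, -0.2688, 0.0147]
tool_rot: [3.141, -0.0, 0.001]
contact_force: [1.0, 0.2, -1.2]
width: 0.062
```

Run:
```python
from h import *
s=read_state(); print(s['eef_pos'],s['contact_force'],s['width'])
```

```text
[ 0.46211468 -0.26878362  0.01471263] [ 1.04685326  0.23230731 -1.20283631] 0.06203375137556179
```

jog_arm:
  plan:
    - [[0,0,0.015],[0,0,0]]
    - [[0,0,0.025],[0,0,0]]
    - [[0,0,0.025],[0,0,0]]

```text
time: 7.45
eef_pos: [0.4618, -0.2686, 0.0118]
tool_rot: [3.142, -0.0, 0.0]
contact_force: [-0.5, -0.5, -0.3]
width: 0.0623
```

jog_arm:
  plan:
    - [[0,0,0],[0,0,0]]
    - [[0,0,0],[0,0,0]]
    - [[0,0,0],[0,0,0]]
    - [[0,0,0],[0,0,0]]
  fingers: 1

```text
time: 7.95
eef_pos: [0.4619, -0.2686, 0.0118]
tool_rot: [3.142, -0.0, 0.0]
contact_force: [-0.6, -0.1, -0.7]
width: 0.0854
```

jog_arm:
  plan:
    - [[0,0,-0.1],[0,0,0]]
    - [[0,0,-0.4],[0,0,0]]
    - [[0,0,-0.8],[0,0,0]]
    - [[0,0,-1],[0,0,0]]
    - [[0,0,-1],[0,0,0]]

```text
time: 8.57
eef_pos: [0.4634, -0.2697, 0.1146]
tool_rot: [3.139, -0.0, 0.007]
contact_force: [0.8, -0.2, 0.1]
width: 0.0854
```

jog_arm:
  plan:
    - [[-0.03,-0.5,0],[0,0,0]]
    - [[-0.07,-1,0],[0,0,0]]
    - [[-0.07,-1,0],[0,0,0]]

```text
time: 8.95
eef_pos: [0.4536, -0.1654, 0.1101]
tool_rot: [-3.14, -0.005, 0.004]
contact_force: [0.0, -0.4, -0.0]
width: 0.0853
```

jog_arm:
  plan:
    - [[-0.03,-0.5,0],[0,0,0]]
    - [[-0.07,-1,0],[0,0,0]]
    - [[-0.07,-1,0],[0,0,0]]

```text
time: 9.32
eef_pos: [0.4471, -0.0663, 0.1107]
tool_rot: [-3.141, -0.005, 0.002]
contact_force: [0.6, -0.7, 0.2]
width: 0.0852
```

jog_arm:
  plan:
    - [[-0.03,-0.4,0],[0,0,0]]
    - [[-0.06,-0.8,0],[0,0,0]]
    - [[-0.06,-0.8,0],[0,0,0]]
    - [[-0.06,-0.8,0],[0,0,0]]
    - [[-0.06,-0.8,0],[0,0,0]]

```text
time: 9.95
eef_pos: [0.442, 0.0102, 0.1116]
tool_rot: [3.141, -0.002, -0.0]
contact_force: [-0.1, 0.5, -0.4]
width: 0.0857
```

```bash
cat >> h.py <<'E'
def cyan(n,f,z,s=None):
    "centres of cyan blobs' bright top faces"
    d=np.load(f'pics/{f}.npz'); p=d['p']; s=dict(eef_pos=d['pos'],tool_rot=d['rot'])
    m=((p[:,:,0]>130)&(p[:,:,1].astype(int)-p[:,:,0]>8)&(p[:,:,2]>150)).astype(np.uint8)
    k,l,st,c=cv2.connectedComponentsWithStats(m)
    for i in range(1,k):
        if st[i,4]>60:
            cs,_=cv2.findContours((l==i).astype(np.uint8),cv2.RETR_EXTERNAL,cv2.CHAIN_APPROX_NONE)
            e=cv2.fitEllipse(cs[0]); 
            print(st[i],np.round(e[0],1),np.round(e[1],1),*[np.round(world(n,[e[0]],z=[zz],s=s)[0],4) for zz in z])
E
python3 - <<'E'
from h import *
snap('top','t1'); cyan('top','t1',[.024,.036]); s=read_state(); print(s['eef_pos'])
snap('wrist','w3'); cyan('wrist','w3',[.024])
E
```

```text
[283 169  16  15 168] [290.3 175.5] [13.  15.7] [ 0.595  -0.0878  0.024 ] [ 0.5923 -0.0866  0.036 ]
[361 217  27  28 607] [373.9 230.3] [26.  27.9] [ 0.4624 -0.2718  0.024 ] [ 0.4617 -0.2679  0.036 ]
[0.4420118  0.01027385 0.11165798]
[ 360    0   48   36 1221] [384.5  15.1] [37.2 47.4] [ 0.5886 -0.0896  0.024 ]
[ 228  162   55   57 1940] [255.1 190.4] [53.5 55.9] [0.4458 0.0107 0.024 ]
```

jog_arm:
  plan:
    - [[0.02,0,0.3],[0,0,0]]
    - [[0.02,0,0.6],[0,0,0]]
    - [[0.02,0,0.85],[0,0,0]]
    - [[0.02,0,1.0],[0,0,0]]
    - [[0.02,0,1.0],[0,0,0]]

```text
time: 10.68
eef_pos: [0.443, 0.0112, 0.0109]
tool_rot: [-3.141, 0.001, 0.004]
contact_force: [-0.2, -1.0, -0.0]
width: 0.0855
```

jog_arm:
  plan:
    - [[0,0,0.05],[0,0,0]]
    - [[0,0,0.085],[0,0,0]]
    - [[0,0,0.085],[0,0,0]]
    - [[0,0,0.085],[0,0,0]]

```text
time: 11.18
eef_pos: [0.4441, 0.0114, 0.0036]
tool_rot: [3.142, -0.0, 0.001]
contact_force: [0.4, -0.8, -0.3]
width: 0.0855
```

jog_arm:
  plan:
    - [[0,0,0],[0,0,0]]
    - [[0,0,0],[0,0,0]]
    - [[0,0,0],[0,0,0]]
    - [[0,0,0],[0,0,0]]
    - [[0,0,0],[0,0,0]]
    - [[0,0,0],[0,0,0]]
    - [[0,0,0],[0,0,0]]
  fingers: 0.3

```text
time: 12.05
eef_pos: [0.4445, 0.0114, 0.0038]
tool_rot: [3.142, -0.0, 0.002]
contact_force: [-1.7, 0.5, 6.4]
width: 0.0482
```

Run:
```python
from h import *
s=read_state(); print(s['eef_pos'],s['contact_force'],s['width'])
snap('wrist','w4'); cyan('wrist','w4',[.024])
```

```text
[0.44445832 0.0113687  0.00383819] [-1.74855187  0.47990401  6.41449876] 0.04821101125369975
[ 211  206   90   95 5980] [255.7 256.4] [86.7 90.9] [0.4477 0.0116 0.024 ]
```

View pics/w4.png

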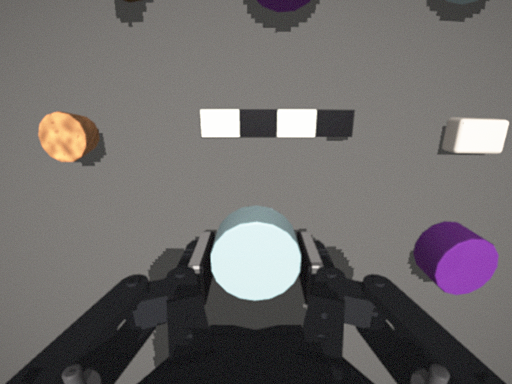

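jog_arm:
  plan:
    - [[0,0,-0.1],[0,0,0]]
    - [[0,0,-0.4],[0,0,0]]
    - [[0,0,-0.8],[0,0,0]]
    - [[0,0,-0.9],[0,0,0]]
    - [[0,0,-0.9],[0,0,0]]

```text
time: 12.72
eef_pos: [0.4443, 0.0114, 0.0938]
tool_rot: [3.141, -0.0, 0.002]
contact_force: [0.6, 0.6, -0.3]
width: 0.0479
```

jog_arm:
  plan:
    - [[0.02,0.2,0],[0,0,0]]
    - [[0.04,0.5,0],[0,0,0]]
    - [[0.06,0.8,0],[0,0,0]]
    - [[0.06,1,0],[0,0,0]]

```text
time: 13.22
eef_pos: [0.4485, -0.0894, 0.0912]
tool_rot: [-3.141, 0.001, 0.005]
contact_force: [-0.1, 0.8, -0.4]
width: 0.048
```

jog_arm:
  plan:
    - [[0.02,0.3,0],[0,0,0]]
    - [[0.04,0.6,0],[0,0,0]]
    - [[0.06,0.85,0],[0,0,0]]
    - [[0.06,1,0],[0,0,0]]

```text
time: 13.72
eef_pos: [0.4547, -0.1891, 0.0914]
tool_rot: [-3.14, 0.002, 0.004]
contact_force: [1.4, 0.2, -0.7]
width: 0.0482
```

jog_arm:
  plan:
    - [[0.02,0.3,0],[0,0,0]]
    - [[0.04,0.6,0],[0,0,0]]
    - [[0.05,0.75,0],[0,0,0]]
    - [[0.05,0.79,0],[0,0,0]]
    - [[0.05,0.79,0],[0,0,0]]
    - [[0.05,0.79,0],[0,0,0]]

```text
time: 14.48
eef_pos: [0.4608, -0.2667, 0.0931]
tool_rot: [-3.141, -0.001, 0.0]
contact_force: [0.4, 0.3, -0.3]
width: 0.0481
```

Run:
```python
from h import *
s=read_state(); print(s['eef_pos'],s['contact_force'],s['width'],s['joint_positions'])
```

```text
[ 0.4608057  -0.26667506  0.09313763] [ 0.41322303  0.3040458  -0.33146074] 0.04808074625059498 [-6.21083849e-01  6.06445889e-02  1.82231853e+00  2.23553693e-04
  1.25910576e+00  9.49061206e-01]
```

jog_arm:
  plan:
    - [[0.01,0.01,0.2],[0,0,0]]
    - [[0.01,0.01,0.4],[0,0,0]]
    - [[0.01,0.01,0.48],[0,0,0]]
    - [[0.01,0.01,0.51],[0,0,0]]
    - [[0.01,0.01,0.53],[0,0,0]]
    - [[0.01,0.01,0.54],[0,0,0]]
    - [[0.01,0.01,0.54],[0,0,0]]

```text
time: 15.35
eef_pos: [0.4623, -0.2689, 0.0399]
tool_rot: [3.141, -0.0, 0.002]
contact_force: [0.6, 0.4, 1.5]
width: 0.0478
```

Run:
```python
from h import *
s=read_state(); print(s['eef_pos'],s['contact_force'],s['width'])
```

```text
[ 0.46230171 -0.26890967  0.03993139] [0.63523129 0.36534082 1.48490924] 0.04784723966869878
```

jog_arm:
  plan:
    - [[0,0,0],[0,0,0]]
    - [[0,0,0],[0,0,0]]
    - [[0,0,0],[0,0,0]]
    - [[0,0,0],[0,0,0]]
  fingers: 0.8

```text
time: 15.85
eef_pos: [0.4618, -0.2686, 0.0393]
tool_rot: [-3.142, 0.0, 0.0]
contact_force: [0.0, -0.2, -0.7]
width: 0.0682
```

jog_arm:
  plan:
    - [[0,0,-0.1],[0,0,0]]
    - [[0,0,-0.4],[0,0,0]]
    - [[0,0,-0.7],[0,0,0]]
    - [[0,0,-0.7],[0,0,0]]

```text
time: 16.35
eef_pos: [0.4639, -0.2701, 0.1132]
tool_rot: [3.138, -0.0, 0.008]
contact_force: [-0.5, -0.5, 0.5]
width: 0.0686
```

jog_arm:
  plan:
    - [[0.3,-0.45,0],[0,0,0]]
    - [[0.6,-0.9,0],[0,0,0]]
    - [[0.6,-0.9,0],[0,0,0]]

```text
time: 16.73
eef_pos: [0.5229, -0.1755, 0.1087]
tool_rot: [-3.14, -0.006, 0.001]
contact_force: [-0.5, -0.3, 0.5]
width: 0.0683
```

jog_arm:
  plan:
    - [[0.35,-0.45,0],[0,0,0]]
    - [[0.7,-0.9,0],[0,0,0]]
    - [[0.7,-0.9,0],[0,0,0]]
    - [[0.7,-0.9,0],[0,0,0]]
    - [[0.7,-0.9,0],[0,0,0]]

```text
time: 17.35
eef_pos: [0.591, -0.09, 0.109]
tool_rot: [3.141, -0.003, -0.001]
contact_force: [1.0, -0.7, 0.4]
width: 0.0685
```

Run:
```python
from h import *
snap('top','t2'); cyan('top','t2',[.024,.036,.06]); s=read_state(); print(s['eef_pos'],s['width'])
snap('wrist','w5'); cyan('wrist','w5',[.024])
```

```text
[283 169  16  15 191] [290.5 176.1] [14.3 15.2] [ 0.5935 -0.0883  0.024 ] [ 0.5909 -0.087   0.036 ] [ 0.5855 -0.0846  0.06  ]
[ 0.59110343 -0.08992588  0.10910161] 0.06852179319435922
[233 168  43  45 380] [253.9 190.4] [41.  44.6] [ 0.5957 -0.0884  0.024 ]
[408 277  56  54 733] [437.7 297.9] [16.4 76.3] [ 0.4712 -0.2884  0.024 ]
```

View pics/t2.png

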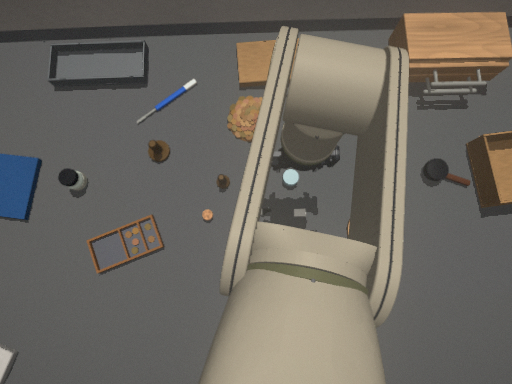

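The arm hides the plinth here; the small disc is still at (290,176). I'll pick it up.

jog_arm:
  plan:
    - [[0.03,-0.015,0.3],[0,0,0]]
    - [[0.03,-0.015,0.6],[0,0,0]]
    - [[0.03,-0.015,0.85],[0,0,0]]
    - [[0.03,-0.015,1.0],[0,0,0]]
    - [[0.03,-0.015,1.0],[0,0,0]]

```text
time: 18.08
eef_pos: [0.5937, -0.0873, 0.0082]
tool_rot: [-3.141, 0.001, 0.004]
contact_force: [-0.8, 0.6, 0.1]
width: 0.0682
```

jog_arm:
  plan:
    - [[0,0,0.05],[0,0,0]]
    - [[0,0,0.06],[0,0,0]]
    - [[0,0,0.06],[0,0,0]]
    - [[0,0,0.06],[0,0,0]]

```text
time: 18.58
eef_pos: [0.5952, -0.0871, 0.0038]
tool_rot: [3.141, -0.0, 0.001]
contact_force: [-0.7, -0.2, -0.1]
width: 0.0682
```

jog_arm:
  plan:
    - [[0,0,0],[0,0,0]]
    - [[0,0,0],[0,0,0]]
    - [[0,0,0],[0,0,0]]
    - [[0,0,0],[0,0,0]]
    - [[0,0,0],[0,0,0]]
    - [[0,0,0],[0,0,0]]
    - [[0,0,0],[0,0,0]]
  fingers: 0.2

```text
time: 19.45
eef_pos: [0.5953, -0.0872, 0.0038]
tool_rot: [3.141, -0.0, 0.001]
contact_force: [-0.2, 0.3, 5.2]
width: 0.0359
```

jog_arm:
  plan:
    - [[0,0,-0.1],[0,0,0]]
    - [[0,0,-0.4],[0,0,0]]
    - [[0,0,-0.8],[0,0,0]]
    - [[0,0,-1],[0,0,0]]
    - [[0,0,-1],[0,0,0]]

```text
time: 20.08
eef_pos: [0.5961, -0.0874, 0.1051]
tool_rot: [3.141, -0.0, 0.005]
contact_force: [0.5, -0.2, -0.5]
width: 0.0361
```

jog_arm:
  plan:
    - [[-0.2,0.3,0],[0,0,0]]
    - [[-0.4,0.6,0],[0,0,0]]
    - [[-0.6,0.85,0],[0,0,0]]
    - [[-0.6,0.85,0],[0,0,0]]
    - [[-0.6,0.85,0],[0,0,0]]

```text
time: 20.7
eef_pos: [0.5343, -0.1715, 0.1019]
tool_rot: [-3.14, 0.001, 0.003]
contact_force: [0.1, -0.1, -1.0]
width: 0.036
```

Run:
```python
from h import *
s=read_state(); print(s['eef_pos'],s['contact_force'],s['width'])
snap('wrist','w6'); cyan('wrist','w6',[.024,.06])
```

```text
[ 0.53426598 -0.17154257  0.10187519] [ 0.13116783 -0.06819176 -0.96269616] 0.03599219443226687
[ 222  217   68   77 3926] [255.5 257. ] [65.5 75.9] [ 0.4738 -0.1713  0.024 ] [ 0.4971 -0.1713  0.06  ]
[ 327  235   71   60 2217] [362.4 263.2] [48.3 73.8] [ 0.4659 -0.2758  0.024 ] [ 0.4905 -0.2587  0.06  ]
```

View pics/w6.png

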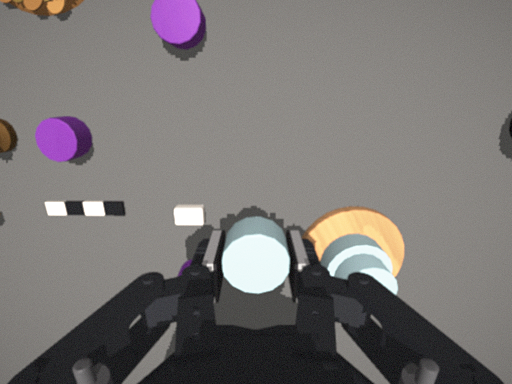

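Run:
```python
from h import *
p,_,_=snap('top','t3'); cyan('top','t3',[.036,.06])
f=np.load('pics/w6.npz'); s=dict(eef_pos=f['pos'],tool_rot=f['rot'])
# large & medium discs top-face outlines in wrist image, enlarge
im=f['p'][195:315,290:420,::-1]; im=cv2.resize(im,None,fx=3,fy=3,interpolation=cv2.INTER_CUBIC)
im2=cv2.resize(p[195:275,320:430,::-1],None,fx=3.5,fy=3.5); im2=cv2.resize(im2,(im2.shape[1],im.shape[0]))
cv2.imwrite('pics/c.png',np.hstack([im,im2]))
```

```text
[361 217  28  28 559] [374.2 230.3] [26.6 27.9] [ 0.4618 -0.2685  0.036 ] [ 0.4603 -0.2606  0.06  ]
```

View pics/c.png

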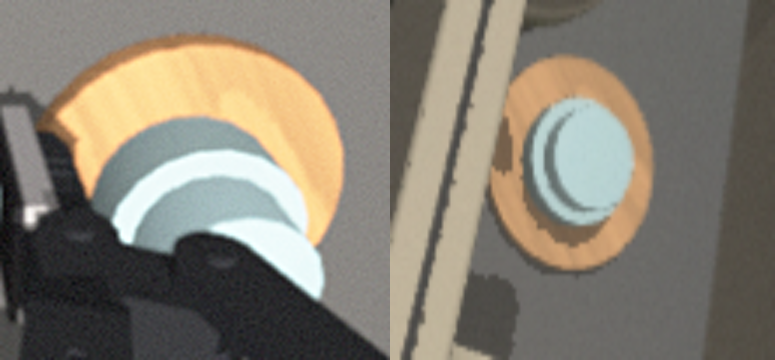

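Run:
```python
from h import *
print(world('top',[(377.9,228.7),(374.2,230.3)],z=[.06,.036]))
```

```text
[[ 0.46344616 -0.26890414  0.06      ]
 [ 0.46168351 -0.26851021  0.036     ]]
```

jog_arm:
  plan:
    - [[-0.2,0.3,0],[0,0,0]]
    - [[-0.4,0.6,0],[0,0,0]]
    - [[-0.6,0.85,0],[0,0,0]]
    - [[-0.7,0.96,0],[0,0,0]]
    - [[-0.7,0.96,0],[0,0,0]]
    - [[-0.7,0.96,0],[0,0,0]]
    - [[-0.7,0.96,0],[0,0,0]]

```text
time: 21.68
eef_pos: [0.4655, -0.2673, 0.1033]
tool_rot: [-3.141, -0.001, -0.0]
contact_force: [0.3, -0.2, -0.3]
width: 0.0365
```

Run:
```python
from h import *
s=read_state(); print(s['eef_pos'],s['contact_force'],s['width'])
```

```text
[ 0.46546421 -0.26727682  0.10327499] [ 0.29487606 -0.18636513 -0.26357857] 0.03645550009656077
```

jog_arm:
  plan:
    - [[-0.02,0.01,0.15],[0,0,0]]
    - [[-0.02,0.01,0.27],[0,0,0]]
    - [[-0.02,0.01,0.34],[0,0,0]]
    - [[-0.02,0.01,0.37],[0,0,0]]
    - [[-0.02,0.01,0.39],[0,0,0]]
    - [[-0.02,0.01,0.39],[0,0,0]]
    - [[-0.02,0.01,0.39],[0,0,0]]

```text
time: 22.55
eef_pos: [0.4631, -0.2693, 0.0647]
tool_rot: [3.141, -0.0, 0.001]
contact_force: [0.3, 0.4, -1.3]
width: 0.0361
```

Run:
```python
from h import *
s=read_state(); print(s['eef_pos'],s['contact_force'],s['width'])
```

```text
[ 0.46309404 -0.26926233  0.06471841] [ 0.27013396  0.3981297  -1.33993914] 0.03608668852024302
```

jog_arm:
  plan:
    - [[0,0,0.01],[0,0,0]]
    - [[0,0,0.01],[0,0,0]]
    - [[0,0,0.01],[0,0,0]]

```text
time: 22.92
eef_pos: [0.4631, -0.2693, 0.0637]
tool_rot: [3.141, -0.0, 0.001]
contact_force: [-0.7, 0.9, 4.6]
width: 0.0361
```

jog_arm:
  plan:
    - [[0,0,0],[0,0,0]]
    - [[0,0,0],[0,0,0]]
    - [[0,0,0],[0,0,0]]
    - [[0,0,0],[0,0,0]]
  fingers: 0.65

```text
time: 23.42
eef_pos: [0.4628, -0.2691, 0.0632]
tool_rot: [-3.142, 0.0, 0.0]
contact_force: [0.2, 0.2, -0.3]
width: 0.0555
```

jog_arm:
  plan:
    - [[0,0,-0.1],[0,0,0]]
    - [[0,0,-0.4],[0,0,0]]
    - [[0,0,-0.6],[0,0,0]]
    - [[0,0,-0.6],[0,0,0]]

```text
time: 23.92
eef_pos: [0.4643, -0.2701, 0.126]
tool_rot: [3.139, -0.0, 0.006]
contact_force: [0.3, -0.5, -0.5]
width: 0.0553
```

jog_arm:
  plan:
    - [[0.15,-0.45,0],[0,0,0]]
    - [[0.3,-0.9,0],[0,0,0]]
    - [[0.3,-0.9,0],[0,0,0]]

```text
time: 24.3
eef_pos: [0.4929, -0.1762, 0.1222]
tool_rot: [-3.14, -0.005, 0.002]
contact_force: [0.4, -0.7, -0.7]
width: 0.0558
```

jog_arm:
  plan:
    - [[0.15,-0.45,0],[0,0,0]]
    - [[0.3,-0.9,0],[0,0,0]]
    - [[0.3,-0.9,0],[0,0,0]]

```text
time: 24.68
eef_pos: [0.523, -0.0871, 0.1225]
tool_rot: [-3.141, -0.005, 0.001]
contact_force: [0.0, -0.3, -0.4]
width: 0.0557
```

jog_arm:
  plan:
    - [[0.15,-0.45,0],[0,0,0]]
    - [[0.3,-0.9,0],[0,0,0]]
    - [[0.3,-0.9,0],[0,0,0]]

```text
time: 25.05
eef_pos: [0.5531, 0.0021, 0.1227]
tool_rot: [-3.141, -0.004, 0.001]
contact_force: [-0.2, -0.0, 0.3]
width: 0.0556
```

jog_arm:
  plan:
    - [[0.15,-0.35,0],[0,0,0]]
    - [[0.34,-0.69,0],[0,0,0]]
    - [[0.34,-0.69,0],[0,0,0]]
    - [[0.34,-0.69,0],[0,0,0]]
    - [[0.34,-0.69,0],[0,0,0]]

```text
time: 25.68
eef_pos: [0.5864, 0.0682, 0.123]
tool_rot: [3.141, -0.003, -0.001]
contact_force: [-0.3, -0.3, 0.3]
width: 0.0558
```

Run:
```python
from h import *
s=read_state(); print(s['eef_pos'],s['contact_force'],s['width'])
p,_,_=snap('top','t4'); cyan('top','t4',[.036,.06,.084])
w,_,_=snap('wrist','w7')
im2=cv2.resize(p[195:275,330:430,::-1],None,fx=4,fy=4,interpolation=cv2.INTER_CUBIC)
im=cv2.resize(w[100:260,176:336,::-1],None,fx=2,fy=2,interpolation=cv2.INTER_CUBIC)
cv2.imwrite('pics/d.png',np.hstack([im,im2]))
```

```text
[0.58643989 0.06823205 0.12301369] [-0.30021376 -0.31679464  0.33486572] 0.05584612018513749
[361 217  30  28 505] [374.6 230.2] [26.7 28.6] [ 0.4619 -0.2695  0.036 ] [ 0.4604 -0.2616  0.06  ] [ 0.459  -0.2536  0.084 ]
```

View pics/d.png

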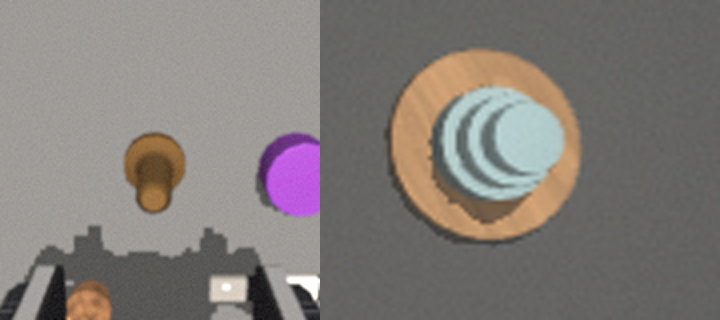

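Run:
```python
from h import *
print(world('top',[(381.9,229.1),(377.4,229.5)],z=[.084,.06]))
f=np.load('pics/w7.npz'); s=dict(eef_pos=f['pos'],tool_rot=f['rot'])
print(world('wrist',[(252.2,195.7),(252.75,181.2)],z=[.056,.012],s=s))
```

```text
[[ 0.46080637 -0.26905887  0.084     ]
 [ 0.46175043 -0.26766895  0.06      ]]
[[0.59262645 0.07132511 0.056     ]
 [0.59203514 0.07118204 0.012     ]]
```

jog_arm:
  plan:
    - [[0.03,-0.02,0],[0,0,0]]
    - [[0.03,-0.02,0.3],[0,0,0]]
    - [[0.03,-0.02,0.6],[0,0,0]]
    - [[0.03,-0.02,0.85],[0,0,0]]
    - [[0.03,-0.02,0.98],[0,0,0]]
    - [[0.03,-0.02,0.98],[0,0,0]]
    - [[0.03,-0.02,0.98],[0,0,0]]

```text
time: 26.65
eef_pos: [0.5909, 0.0719, 0.0266]
tool_rot: [-3.142, 0.0, -0.003]
contact_force: [0.2, -1.1, -0.4]
width: 0.0553
```

jog_arm:
  plan:
    - [[0,0,0],[0,0,0]]
    - [[0,0,0],[0,0,0]]
    - [[0,0,0],[0,0,0]]
    - [[0,0,0],[0,0,0]]
    - [[0,0,0],[0,0,0]]
    - [[0,0,0],[0,0,0]]
    - [[0,0,0],[0,0,0]]
  fingers: 0

```text
time: 27.52
eef_pos: [0.5905, 0.0719, 0.0261]
tool_rot: [-3.142, 0.0, -0.002]
contact_force: [-0.3, 0.1, 5.1]
width: 0.0142
```

Run:
```python
from h import *
s=read_state(); print(s['eef_pos'],s['contact_force'],s['width'])
w,_,_=snap('wrist','w8')
```

```text
[0.59049982 0.07189209 0.02613296] [-0.29967416  0.07106061  5.0633235 ] 0.014202896396406713
```

View pics/w8.png

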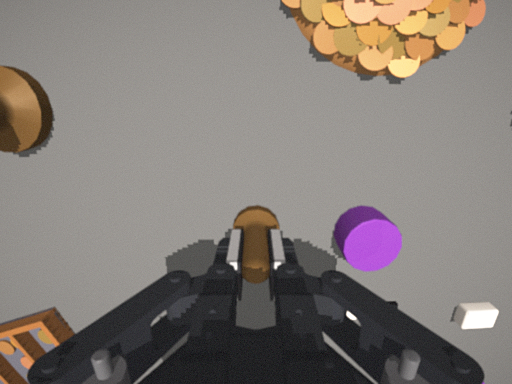

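The seal is gripped upright by the handle, clear of the foot. I'll carry it to the stack.

jog_arm:
  plan:
    - [[0,0,-0.1],[0,0,0]]
    - [[0,0,-0.4],[0,0,0]]
    - [[0,0,-0.8],[0,0,0]]
    - [[0,0,-1],[0,0,0]]
    - [[0,0,-1],[0,0,0]]

```text
time: 28.2
eef_pos: [0.5912, 0.0719, 0.1271]
tool_rot: [-3.141, 0.0, -0.006]
contact_force: [-0.1, -0.5, -1.9]
width: 0.0142
```

jog_arm:
  plan:
    - [[-0.08,0.2,-0.1],[0,0,0]]
    - [[-0.16,0.4,-0.3],[0,0,0]]
    - [[-0.24,0.65,-0.4],[0,0,0]]
    - [[-0.32,0.85,-0.4],[0,0,0]]

```text
time: 28.7
eef_pos: [0.5571, -0.0148, 0.1649]
tool_rot: [3.141, -0.001, -0.001]
contact_force: [-0.1, 0.1, -1.5]
width: 0.0143
```

jog_arm:
  plan:
    - [[-0.08,0.25,0],[0,0,0]]
    - [[-0.16,0.5,0],[0,0,0]]
    - [[-0.24,0.75,0],[0,0,0]]
    - [[-0.32,0.9,0],[0,0,0]]

```text
time: 29.2
eef_pos: [0.5243, -0.1045, 0.1637]
tool_rot: [-3.141, 0.002, 0.004]
contact_force: [-0.3, -0.1, -2.1]
width: 0.0143
```

jog_arm:
  plan:
    - [[-0.08,0.25,0],[0,0,0]]
    - [[-0.16,0.5,0],[0,0,0]]
    - [[-0.24,0.75,0],[0,0,0]]
    - [[-0.32,0.9,0],[0,0,0]]

```text
time: 29.7
eef_pos: [0.4928, -0.194, 0.1645]
tool_rot: [-3.141, 0.002, 0.002]
contact_force: [-0.5, -0.5, -1.2]
width: 0.0141
```

jog_arm:
  plan:
    - [[-0.1,0.25,0],[0,0,0]]
    - [[-0.2,0.5,0],[0,0,0]]
    - [[-0.3,0.7,0],[0,0,0]]
    - [[-0.33,0.75,0],[0,0,0]]
    - [[-0.33,0.75,0],[0,0,0]]
    - [[-0.33,0.75,0],[0,0,0]]

```text
time: 30.45
eef_pos: [0.4611, -0.2673, 0.1652]
tool_rot: [-3.141, -0.001, -0.0]
contact_force: [-0.4, -0.6, -0.0]
width: 0.014
```

Run:
```python
from h import *
s=read_state(); print(s['eef_pos'],s['contact_force'],s['width'])
```

```text
[ 0.46111193 -0.26725994  0.16518016] [-0.44733126 -0.5656536  -0.00638971] 0.01402443240378895
```

jog_arm:
  plan:
    - [[0,0,0.1],[0,0,0]]
    - [[0,0,0.25],[0,0,0]]
    - [[0,0,0.38],[0,0,0]]
    - [[0,0,0.46],[0,0,0]]
    - [[0,0,0.5],[0,0,0]]
    - [[0,0,0.53],[0,0,0]]
    - [[0,0,0.54],[0,0,0]]
    - [[0,0,0.54],[0,0,0]]

```text
time: 31.45
eef_pos: [0.461, -0.2682, 0.1116]
tool_rot: [3.141, -0.0, 0.001]
contact_force: [-0.2, -0.1, -0.6]
width: 0.0142
```

Run:
```python
from h import *
s=read_state(); print(s['eef_pos'],s['contact_force'],s['width'])
w,_,_=snap('scene','s1')
im=cv2.resize(w[160:340,20:220,::-1],None,fx=3,fy=3,interpolation=cv2.INTER_CUBIC); cv2.imwrite('pics/e.png',im)
```

```text
[ 0.46098768 -0.26823703  0.11158323] [-0.16805677 -0.09512512 -0.63414419] 0.014210073958469524
```

View pics/e.png

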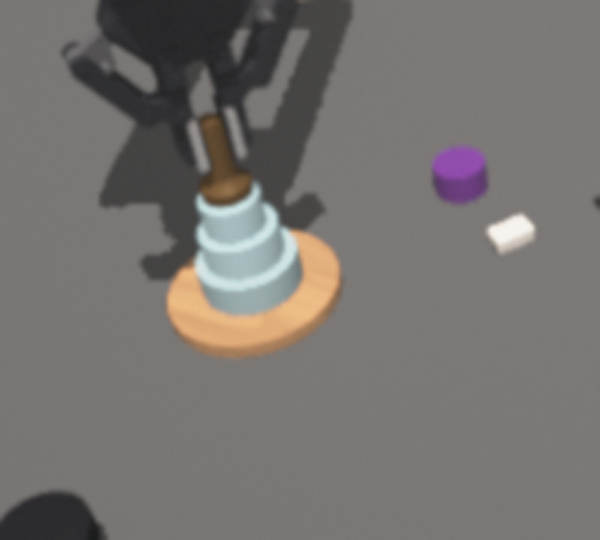

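The stack is straight in the scene view and the seal is hovering just over the top disc. I'll touch down and release.

jog_arm:
  plan:
    - [[0,0,0.01],[0,0,0]]
    - [[0,0,0.015],[0,0,0]]
    - [[0,0,0.015],[0,0,0]]
    - [[0,0,0.015],[0,0,0]]

```text
time: 32.0
eef_pos: [0.461, -0.2682, 0.1101]
tool_rot: [3.141, -0.0, 0.001]
contact_force: [0.1, 0.6, 2.1]
width: 0.0142
```

jog_arm:
  plan:
    - [[0,0,0],[0,0,0]]
    - [[0,0,0],[0,0,0]]
    - [[0,0,0],[0,0,0]]
    - [[0,0,0],[0,0,0]]
  fingers: 0.5

```text
time: 32.5
eef_pos: [0.4608, -0.2681, 0.1097]
tool_rot: [-3.141, 0.0, 0.0]
contact_force: [-1.0, -0.6, -0.2]
width: 0.0428
```

jog_arm:
  plan:
    - [[0,0,-0.1],[0,0,0]]
    - [[0,0,-0.3],[0,0,0]]
    - [[0,0,-0.6],[0,0,0]]
    - [[0,0,-0.8],[0,0,0]]
    - [[0,0,-0.8],[0,0,0]]

```text
time: 33.12
eef_pos: [0.462, -0.2689, 0.1922]
tool_rot: [3.139, -0.0, 0.005]
contact_force: [0.2, -0.3, -1.1]
width: 0.0429
```

jog_arm:
  plan:
    - [[0.2,-0.5,0],[0,0,0]]
    - [[0.4,-0.98,0],[0,0,0]]
    - [[0.4,-0.98,0],[0,0,0]]

```text
time: 33.5
eef_pos: [0.5011, -0.1669, 0.1883]
tool_rot: [-3.14, -0.006, 0.003]
contact_force: [0.1, -0.6, -0.7]
width: 0.0428
```

jog_arm:
  plan:
    - [[0.2,-0.5,0],[0,0,0]]
    - [[0.4,-0.98,0],[0,0,0]]
    - [[0.4,-0.98,0],[0,0,0]]

```text
time: 33.88
eef_pos: [0.541, -0.0699, 0.1886]
tool_rot: [-3.141, -0.005, 0.002]
contact_force: [0.0, -0.7, 0.8]
width: 0.0427
```

jog_arm:
  plan:
    - [[0.2,-0.5,0],[0,0,0]]
    - [[0.4,-0.98,0],[0,0,0]]
    - [[0.4,-0.98,0],[0,0,0]]

```text
time: 34.25
eef_pos: [0.5811, 0.0273, 0.1888]
tool_rot: [-3.141, -0.004, 0.002]
contact_force: [-0.6, -0.4, 0.8]
width: 0.0428
```

jog_arm:
  plan:
    - [[0.2,-0.5,0],[0,0,0]]
    - [[0.4,-0.98,0],[0,0,0]]
    - [[0.4,-0.98,0],[0,0,0]]

```text
time: 34.62
eef_pos: [0.6211, 0.1246, 0.1886]
tool_rot: [3.141, 0.003, -0.002]
contact_force: [-0.0, -1.0, -0.1]
width: 0.0428
```

jog_arm:
  plan:
    - [[0.2,-0.5,0.2],[0,0,0]]
    - [[0.42,-0.98,0.5],[0,0,0]]
    - [[0.42,-0.98,0.5],[0,0,0]]
    - [[0.42,-0.98,0.5],[0,0,0]]
    - [[0.42,-0.98,0.5],[0,0,0]]

```text
time: 35.25
eef_pos: [0.6639, 0.2197, 0.1418]
tool_rot: [-3.142, 0.004, -0.004]
contact_force: [-0.4, 0.5, 0.8]
width: 0.0426
```

Run:
```python
from h import *
s=read_state(); print(s['eef_pos'],s['contact_force'],s['width'])
p,_,_=snap('top','t5')
w,_,_=snap('wrist','w9')
im2=cv2.resize(p[195:275,330:430,::-1],None,fx=4,fy=4,interpolation=cv2.INTER_CUBIC)
im=cv2.resize(w[100:260,176:336,::-1],None,fx=2,fy=2,interpolation=cv2.INTER_CUBIC)
cv2.imwrite('pics/f.png',np.hstack([im,im2]))
```

```text
[0.66389846 0.21974824 0.14178779] [-0.35551116  0.51404259  0.78482351] 0.04258911358645191
```

View pics/f.png

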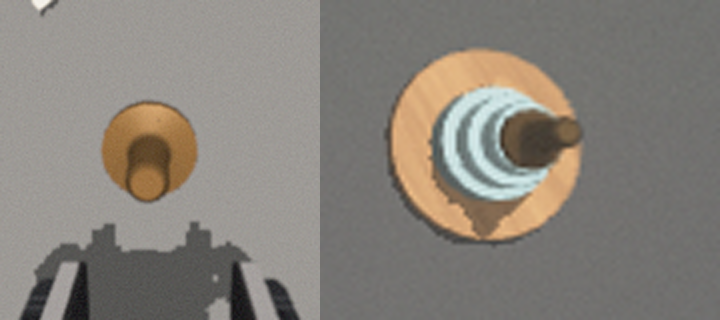

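The small seal stands on the stack; the large one is ahead of the jaws.

Run:
```python
from h import *
print(world('top',[(391.9,227.4)],z=[.14]))
f=np.load('pics/w9.npz'); s=dict(eef_pos=f['pos'],tool_rot=f['rot'])
print(world('wrist',[(249.25,191.75),(249.8,175)],z=[.064,.014],s=s))
```

```text
[[ 0.45997684 -0.26910718  0.14      ]]
[[0.6700221  0.22564364 0.064     ]
 [0.67157318 0.22606247 0.014     ]]
```

jog_arm:
  plan:
    - [[0.045,-0.05,0],[0,0,0]]
    - [[0.045,-0.05,0.3],[0,0,0]]
    - [[0.045,-0.05,0.6],[0,0,0]]
    - [[0.045,-0.05,0.85],[0,0,0]]
    - [[0.045,-0.05,0.97],[0,0,0]]
    - [[0.045,-0.05,0.97],[0,0,0]]

```text
time: 36.1
eef_pos: [0.667, 0.2268, 0.0421]
tool_rot: [3.141, -0.0, -0.002]
contact_force: [-0.3, -0.1, -0.0]
width: 0.0427
```

jog_arm:
  plan:
    - [[0,0,0.08],[0,0,0]]
    - [[0,0,0.15],[0,0,0]]
    - [[0,0,0.15],[0,0,0]]
    - [[0,0,0.15],[0,0,0]]

```text
time: 36.6
eef_pos: [0.6676, 0.2269, 0.028]
tool_rot: [-3.142, 0.0, -0.0]
contact_force: [-0.4, -0.3, -0.6]
width: 0.0426
```

jog_arm:
  plan:
    - [[0,0,0],[0,0,0]]
    - [[0,0,0],[0,0,0]]
    - [[0,0,0],[0,0,0]]
    - [[0,0,0],[0,0,0]]
    - [[0,0,0],[0,0,0]]
    - [[0,0,0],[0,0,0]]
    - [[0,0,0],[0,0,0]]
  fingers: 0

```text
time: 37.48
eef_pos: [0.6678, 0.227, 0.0284]
tool_rot: [-3.141, 0.0, -0.001]
contact_force: [-1.3, -0.9, 4.9]
width: 0.0186
```

jog_arm:
  plan:
    - [[0,0,-0.1],[0,0,0]]
    - [[0,0,-0.4],[0,0,0]]
    - [[0,0,-0.7],[0,0,0]]
    - [[0,0,-0.8],[0,0,0]]
    - [[0,0,-0.8],[0,0,0]]

```text
time: 38.1
eef_pos: [0.6676, 0.2269, 0.108]
tool_rot: [-3.141, 0.0, -0.001]
contact_force: [0.1, -0.5, -3.2]
width: 0.0183
```

jog_arm:
  plan:
    - [[-0.2,-0.09,0],[0,0,0]]
    - [[-0.4,-0.18,0],[0,0,0]]
    - [[-0.6,-0.27,0],[0,0,0]]
    - [[-0.77,-0.36,0],[0,0,0]]

```text
time: 38.6
eef_pos: [0.5882, 0.2626, 0.1051]
tool_rot: [3.14, -0.0, -0.006]
contact_force: [0.1, 0.4, -3.4]
width: 0.0185
```

jog_arm:
  plan:
    - [[-0.2,-0.09,0],[0,0,0]]
    - [[-0.4,-0.18,0],[0,0,0]]
    - [[-0.6,-0.27,0],[0,0,0]]
    - [[-0.77,-0.36,0],[0,0,0]]

```text
time: 39.1
eef_pos: [0.5115, 0.2987, 0.1058]
tool_rot: [3.14, -0.0, -0.005]
contact_force: [0.7, -0.4, -3.2]
width: 0.0181
```

jog_arm:
  plan:
    - [[-0.2,-0.09,0],[0,0,0]]
    - [[-0.4,-0.18,0],[0,0,0]]
    - [[-0.6,-0.27,0],[0,0,0]]
    - [[-0.78,-0.36,0],[0,0,0]]
    - [[-0.78,-0.36,0],[0,0,0]]
    - [[-0.78,-0.36,0],[0,0,0]]

```text
time: 39.85
eef_pos: [0.4356, 0.3351, 0.1081]
tool_rot: [-3.141, -0.0, -0.001]
contact_force: [0.1, 0.3, -4.1]
width: 0.0182
```

Run:
```python
from h import *
s=read_state(); print(s['eef_pos'],s['contact_force'],s['width'],s['joint_positions'])
p,_,_=snap('top','t6'); w,_,_=snap('wrist','w10')
im=cv2.resize(p[190:290,60:180,::-1],None,fx=3,fy=3.84,interpolation=cv2.INTER_CUBIC)
cv2.imwrite('pics/g.png',np.hstack([im,w[:,56:456,::-1]]))
```

```text
[0.43564934 0.33508747 0.10807162] [ 0.06511513  0.28901449 -4.07244318] 0.01820790730290501 [ 5.62571377e-01  8.80039700e-02  1.76427666e+00 -3.23433342e-04
  1.28853448e+00  2.13322213e+00]
```

View pics/g.png

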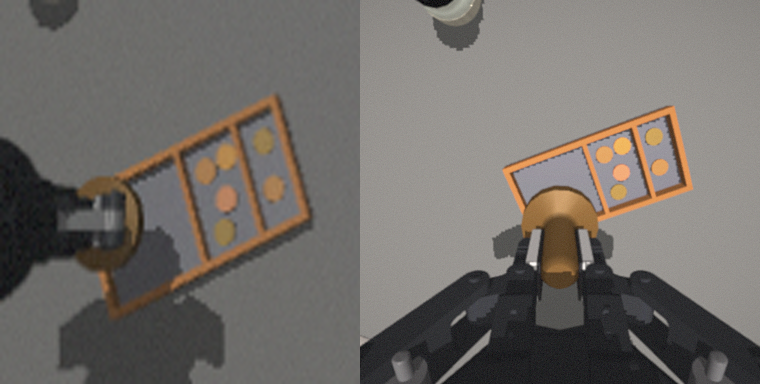

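Run:
```python
from h import *
f=np.load('pics/w10.npz'); s=dict(eef_pos=f['pos'],tool_rot=f['rot'])
a,b,c=world('wrist',[(199,170),(369,107),(387,187)],z=[.016]*3,s=s)
print(a,b,c,np.linalg.norm(a-b),np.linalg.norm(b-c)); x=(b-a)/np.linalg.norm(b-a); print((a+c)/2-x*.04)
```

```text
[0.4579548  0.38639972 0.016     ] [0.51341638 0.23791403 0.016     ] [0.44147556 0.21137889 0.016     ] 0.1585054842015454 0.0766785187447171
[0.43571905 0.33636074 0.016     ]
```

jog_arm:
  plan:
    - [[0,0,0.15],[0,0,0]]
    - [[0,0,0.35],[0,0,0]]
    - [[0,0,0.5],[0,0,0]]
    - [[0,0,0.6],[0,0,0]]
    - [[0,0,0.68],[0,0,0]]
    - [[0,0,0.73],[0,0,0]]
    - [[0,0,0.75],[0,0,0]]
    - [[0,0,0.75],[0,0,0]]

```text
time: 40.95
eef_pos: [0.4356, 0.3351, 0.0331]
tool_rot: [-3.141, 0.0, -0.001]
contact_force: [-0.0, -0.8, -2.8]
width: 0.0183
```

Run:
```python
from h import *
s=read_state(); print(s['eef_pos'],s['contact_force'],s['width'])
```

```text
[0.43564517 0.33506169 0.03307521] [-0.03022133 -0.82856126 -2.80172462] 0.01831090710890913
```

jog_arm:
  plan:
    - [[0,0,0.007],[0,0,0]]
    - [[0,0,0.013],[0,0,0]]
    - [[0,0,0.013],[0,0,0]]
    - [[0,0,0.013],[0,0,0]]

```text
time: 41.45
eef_pos: [0.4358, 0.3351, 0.0323]
tool_rot: [-3.141, 0.0, -0.001]
contact_force: [-2.9, -2.1, 6.5]
width: 0.0186
```

jog_arm:
  plan:
    - [[0,0,0],[0,0,0]]
    - [[0,0,0],[0,0,0]]
    - [[0,0,0],[0,0,0]]
    - [[0,0,0],[0,0,0]]
  fingers: 0.55

```text
time: 41.95
eef_pos: [0.4354, 0.3349, 0.0314]
tool_rot: [3.142, -0.0, -0.0]
contact_force: [0.3, 0.4, -0.1]
width: 0.0468
```

jog_arm:
  plan:
    - [[0,0,-0.1],[0,0,0]]
    - [[0,0,-0.3],[0,0,0]]
    - [[0,0,-0.6],[0,0,0]]
    - [[0,0,-1],[0,0,0]]
    - [[0,0,-1],[0,0,0]]

```text
time: 42.58
eef_pos: [0.4381, 0.3366, 0.1366]
tool_rot: [-3.137, 0.0, -0.011]
contact_force: [0.6, -0.9, 0.2]
width: 0.0469
```

jog_arm:
  plan:
    - [[0.3,0.5,0],[0,0,0]]
    - [[0.5,1,0],[0,0,0]]
    - [[0.5,1,0],[0,0,0]]

```text
time: 42.95
eef_pos: [0.4863, 0.2318, 0.131]
tool_rot: [3.14, -0.007, -0.001]
contact_force: [-0.5, 0.9, 0.1]
width: 0.0469
```

jog_arm:
  plan:
    - [[0.3,0.5,0],[0,0,0]]
    - [[0.5,1,0],[0,0,0]]
    - [[0.5,1,0],[0,0,0]]

```text
time: 43.32
eef_pos: [0.5361, 0.1326, 0.1312]
tool_rot: [3.141, -0.006, -0.0]
contact_force: [-0.4, 1.2, -0.7]
width: 0.0471
```

jog_arm:
  plan:
    - [[0,0.5,0],[0,0,0]]
    - [[0,1,0],[0,0,0]]
    - [[0,1,0],[0,0,0]]
    - [[0,1,0],[0,0,0]]
    - [[0,1,0],[0,0,0]]

```text
time: 43.95
eef_pos: [0.5352, 0.0366, 0.1313]
tool_rot: [-3.141, -0.003, 0.0]
contact_force: [0.3, 0.1, -0.0]
width: 0.0468
```

Run:
```python
from h import *
s=read_state(); print(s['eef_pos'],s['contact_force'],s['width'],s['time'],abs(s['joint_vel']).max())
p,_,_=snap('top','t7')
c=lambda x,y:cv2.resize(p[y:y+80,x:x+90,::-1],None,fx=4,fy=4,interpolation=cv2.INTER_CUBIC)
cv2.imwrite('pics/i.png',np.hstack([c(75,205),c(335,195)]))
```

```text
[0.53520251 0.03662515 0.13134167] [ 0.29193855  0.08839693 -0.01349643] 0.046817359373469467 43.95 0.004583772883483283
```

View pics/i.png

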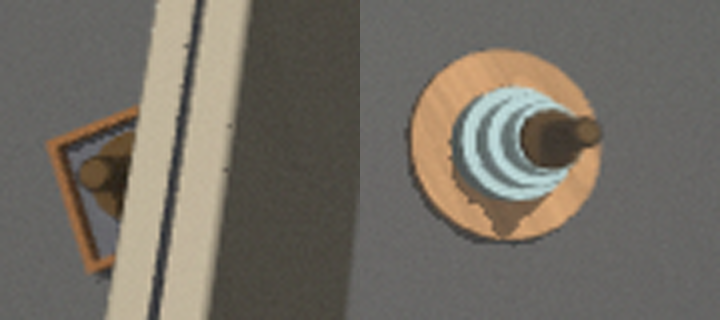

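The seal's handle top in the tray is at (98.9,247.6) and the stack is unchanged. I'll make a numeric check, handing in if it's consistent.

Run:
```python
from h import *
D=np.load('pics/t7.npz')['d']
for n,(u,v,z) in {'large seal':(98.9,247.6,.068),'small seal':(335+228/4-.4,195+132/4-.4,.14)}.items():
    i,j=int(round(v)),int(round(u)); d=np.median(D[i-1:i+2,j-1:j+2]); print(n,world('top',[(u,v)],z=[z])[0],'by depth',world('top',[(u,v)],d=[d])[0])
w=world('top',[(98.9,247.6)],z=[.068])[0]; print('dist',np.hypot(*(w[:2]-[.436,.3355])))
# scene-camera height of handle top
p,ds,_=snap('scene','s2')
ys,xs=np.mgrid[0:384,0:512]; P=world('scene',np.c_[xs.ravel(),ys.ravel()],d=ds.ravel())
for n,c in {'large':(.436,.3355),'small':(.460,-.269)}.items():
    k=(np.hypot(P[:,0]-c[0],P[:,1]-c[1])<.022)&(ds.ravel()>0); print(n,k.sum(),'top z',np.sort(P[k,2])[-5:], 'xy of upper part',P[k&(P[:,2]>np.sort(P[k,2])[-1]-.03)].mean(0))
```

```text
large seal [0.43867434 0.33351282 0.068     ] by depth [0.43868446 0.3336488  0.06769393]
small seal [ 0.45960633 -0.26848545  0.14      ] by depth [ 0.45963717 -0.26866113  0.13953837]
dist 0.003331813830008072
large 212 top z [0.06766803 0.06773381 0.06822264 0.06841888 0.06852267] xy of upper part [0.44177286 0.32858028 0.05465877]
small 686 top z [0.13884109 0.13924731 0.13939918 0.1397555  0.14005102] xy of upper part [ 0.46385977 -0.26983416  0.12662839]
```

Heights and positions match: the tops are at 0.068 m and 0.140 m, as expected for both seals standing upright and seated.

```bash
python3 -c "
from workcell import hand_in; print(hand_in())"
```

```text
the job is handed in; nothing more can be done
None
```

I built the stand and handed the job in at about 44 s of the 138 s. The large, medium and small discs are stacked on the plinth with the smaller seal on top. The larger seal stands in the widest tray compartment. `hand_in` gave no verdict.

- **Stack:** the largest disc measured within about 1 mm of the plinth centre. Each upper disc and the small seal measured within about 2 mm of the piece below. The small seal's top is at 0.1395–0.140 m (0.140 m expected).
- **Larger seal:** its handle top measured about 3 mm from the compartment centre, at a height of 0.068 m. That matches it standing on the felt floor.
- **Robot:** it was clear of everything with the gripper open, and contact forces stayed under about 7 N in every reading.

- **Disagreements:** the wrist camera placed pieces 2–3 mm farther out in x than the top camera. The fingers' reported width read about 2 mm under the true diameters. Both are well inside the tolerances.
- **Limits of the check:** in the last top view the arm hid part of the tray, so I checked the larger seal by its handle and height rather than its whole foot.

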